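Open the dial-locked strongbox on the workbench

ROBOT

A 6-joint arm with a two-finger parallel gripper is mounted at the origin on a cart in front of the work surface, level with it; the furniture and walls round the work are solid. World frame = base frame: x ahead of the robot, y to its left, z up, the work surface at z = 0. Lengths are in m, angles in rad, forces in N, time in s.
With the tool pointing down it reaches from about 0.35 to 0.975 m from the base axis. Payload 4.9 kg.
Tool frame: the origin (TCP) lies at the very end of the fingers, on their centre line; the grasp point (between the pads) lies 19 mm behind it; x points along the fingers, y is the direction in which the jaws open and shut, and the axes are right-handed (so a half turn about x gives the same grasp; the last joint's range is limited). The gripper opens to 85 mm and grips with 20 to 120 N. Pads are 22 mm wide; open, the fingers measure 114 mm over their backs; the gripper's body (76 mm by 85 mm) begins 54 mm behind the grasp point. The pads swing forward as they close: fully open they stand 13 mm farther back than shut.
Start: joints at [-1.358, 0.053, 1.613, -0, 1.476, -0.119], TCP at [0.204, -0.591, 0.194] pointing down, gripper open.
Joint ranges: [-3.01, 3.01], [-1.01, 2.22], [0.06, 2.58], [-1.02, 4.17], [0.09, 2.62], [-3.14, 3.14]. Speed limits (rad/s): [2.57, 2.57, 3.14, 3.14, 3.14, 3.14].

INTERFACE

Orientations are given as a rotation vector (axis times angle).
In Python, from station import ctrl gives the robot as it stands. The module is installed in compiled form; this text tells all that it offers.
- The arm moves only by the shell command python3 -m handwheel 'ROWS' [FORCE]. ROWS is JSON, one flat list of numbers, 7 for each row, row after row: the opening, from 0 (shut) to 1 (fully open), then the shift along the tool's x, y, z in m, then the turn, a rotation vector about the tool's x, y, z in degrees. A call has 1 to 12 rows; each row is the pose to reach, as a shift and turn from the pose commanded when the call began, along the tool's axes at that moment; what a row does not reach only later rows make up. A row lasts 1/12 s, in which the tool goes at most 41.7 mm and 7.16 degrees, less where a joint would pass 70% of its speed; a pose out of reach is approached as far as the arm can. A call with a gripper value outside its range is refused whole. The fingers move at their own pace and stop on an object; FORCE is the grip in N (left out, the last holds). Time passes only in rows, so rows that repeat a pose let the fingers close. It gives the time, the measured TCP pose, the force and the opening at its end, in the units of the state.
- ctrl.get_obs(): the state, without advancing time (a new reading comes with each control period).
- ctrl.get_image(name): name is "scene" or "side" or "wrist"; returns (picture, depth): 480x640x3 uint8, blue, green, red; 480x640 float32, m along the optical axis (not along the pixel's ray), 0 where there is no reading.
- ctrl.camera_params(name): a dict with "fov_y" (degrees; the focal length in pixels is half the picture's height over the tangent of half this angle, whatever the lens; pixels are square), "cx", "cy" (the principal point, pixels), "R" (3x3) and "t" (3): a world point X has camera coordinates R X + t; the wrist camera has in their place "hand_eye" (4x4, takes a point from camera to tool coordinates, whose origin is the TCP and whose axes are the tool frame's). Camera axes: x right, y down, z forward; pixel columns grow to the right and rows downward; lengths in m; the calibration is good to about 2 mm. A picture is of the moment at which its call begins: read the wrist's pose just before it. camera_params takes no time and is no camera call.
- ctrl.finish_job(): hands the job in, once; it reports no verdict.
The state is a dict: "t": time; "q": joint angles; "dq": joint speeds; "effort": joint torques, N m; "tool_pos": TCP position; "tool_rot": TCP orientation; "contact_force": force on the tool from outside, world axes, zero at the start; "wrist_torque": the same for the moment, N m; "opening": finger opening in m.
Only numpy, scipy, OpenCV 4.12 (cv2) and the standard library are available. Lean on these libraries where they do the work, as an engineer would, in place of code of your own. Each camera call takes 0.05 s, during which the arm holds its last target.

TASK

The key we need is in the green strongbox, so unlock it, turning the dial by its peg: turn right (clockwise) to 9 and pause there, left to 1 and pause, then right again, past 9, until you feel the dial come up against its stop, gently and without forcing it. Then slide the metal cover fully open by its black post, away from the dial, without straining the lock, and leave the things lying round the box where they are.

Things in the scene. Friction and masses are not known exactly. Their poses are not given: they have to be found in the camera images.
- lock_box: green steel strongbox, 110 (x) by 240 (y) by 62 mm high, bolted to the worktop; origin: centre of its underside. Along its y: dial housing from +22 to +120 mm, open-topped compartment (holding a fixed brass key) under a sliding cover from -53 to +22, low parking deck from -120 to -53. Dark rails, 64 mm high, 36 to 55 mm either side of the middle line, guide the cover. Carries dial and cover
- dial_plate: the dial: black numbered plate, 96 mm in diameter, with a low steel hub (rising 5 mm) and a crank peg; origin on the turning axis at the plate's top, z up; turns with the dial. Turning right, it meets a hard stop somewhere between -1.05 and -1.65 rad; it differs from lock to lock, shows nowhere and can only be felt: more than 17 N at the peg on top of the drag strains it
- dial_peg (a point): centre of the top of the aluminium peg that turns the dial: 11 mm in diameter, 34 mm high (67 to 101 mm above the worktop), upright, 27 mm from the axis beside numeral 0; moves with the dial. At joint value 0 it lies on the box's -x side of the axis
- dial_axis (a point): point fixed on the box, on the dial's axis at the top of its plate, 67 mm above the worktop. Axes as lock_box
- index (a point): red index mark on the housing at the -x edge of the dial plate (towards the robot): the numeral that stands here is the one set
- dial (a joint): dial angle, rad, seen from above, positive left (counter-clockwise); 0 when numeral 0 stands at the index. Numerals 0 to 9 lie pi/5 rad apart, rising clockwise round the plate, so turning left raises the number: 1 is +0.628, 9 is -0.628, 8 is -1.257. A drag of 0.1 N m (4 N at the peg) resists turning and holds it where left. The cover is freed at the stop, or up to 0.05 rad short of it
- cover (a joint): how far the cover is open, m: 0 shut, 0.060 at its end stop; it slides along the box's -y. Drag about 2.5 N; blocked after 1 to 5 mm unless the dial is at its stop. Stays where it is left
- cover_post (a point): centre of the top of the black pull post on the cover, 16 mm in diameter, rising from 59 to 90 mm above the worktop; moves with the cover; 88 mm from the dial's axis, on its -y side, when shut. Axes as lock_box
- screwdriver: red screwdriver 201 mm long lying on the worktop left of the box; origin: centre of its underside, handle to its +y; not to be moved
- tape_roll: black roll of tape, 62 mm across and 19 mm high, behind the box; origin: centre of its underside; not to be moved
- block: small milled steel block, 40 by 60 by 28 mm, with a stepped slot, right of the box; origin: centre of its underside; not to be moved

How it is judged:
By the outcome, as a careful person would: the job done as asked, in the order asked, and still so for the second after the job is handed in, with the robot touching nothing.
It also fails if it takes over 54 s, if anything falls off the work surface, if the arm or the gripper's body presses on something with over 40 N, if the wrist force passes 120 N, or if a joint passes its speed limit or range.

## Working session

There is one attempt and no reset: what is moved stays moved. The work goes in short steps, Python scripts to look and compute and a shell command to move; the robot and the scene stay as the last step left them, time stands still between calls to the robot, and variables do not carry over. Pictures are saved under pics/ and viewed, and the job is handed in when it is done.

```bash
mkdir -p pics; ls; python3 - <<'E'
from station import ctrl
import cv2,numpy as np
o=ctrl.get_obs();print({k:np.round(v,4).tolist() for k,v in o.items()})
for n in("scene","side"):
    im,d=ctrl.get_image(n);cv2.imwrite(f"pics/{n}0.png",im);np.save(f"{n}0.npy",d)
    print(n,ctrl.camera_params(n))
print(ctrl.camera_params("wrist"))
E
```

```text
pics
{'t': 0.0, 'q': [-1.358, 0.0534, 1.6143, 0.0, 1.476, -0.119], 'dq': [-0.0007, 0.0003, 0.0002, -0.0001, 0.0001, -0.0007], 'effort': [-0.0005, -39.3683, -37.0176, -0.0001, 0.007, 0.0], 'tool_pos': [0.2035, -0.5902, 0.1922], 'tool_rot': [2.0424, 0.3442, -2.0426], 'contact_force': [0.2143, 0.8557, 1.0676], 'wrist_torque': [0.0156, -0.0179, -0.0169], 'opening': 0.0856}
scene {'fov_y': 50.30570419192471, 'cx': 315.719947642707, 'cy': 234.34902846536113, 'R': array([[ 0.93356773, -0.35820696,  0.0117926 ],
       [-0.29894613, -0.7964266 , -0.52567659],
       [ 0.19769295,  0.48722935, -0.85060276]]), 't': array([-0.59537686,  0.26199985,  1.13627589])}
side {'fov_y': 42.94226776445178, 'cx': 325.6704402801522, 'cy': 244.723815214251, 'R': array([[ 0.84702482, -0.53154747, -0.00249657],
       [-0.18373143, -0.28836367, -0.93972824],
       [ 0.49879025,  0.79643184, -0.34191316]]), 't': array([-0.54663833,  0.20882444,  1.11753544])}
{'fov_y': 69.57859254981031, 'cx': 319.9955388919935, 'cy': 238.5617711344547, 'hand_eye': array([[ 1.18816969e-03, -2.65159236e-01,  9.64203904e-01,
        -1.79927147e-01],
       [ 9.99999240e-01, -7.53923239e-07, -1.23248692e-03,
         1.09655202e-03],
       [ 3.27532225e-04,  9.64204636e-01,  2.65159034e-01,
        -6.81614342e-02],
       [ 0.00000000e+00,  0.00000000e+00,  0.00000000e+00,
         1.00000000e+00]])}
```

View pics/scene0.png

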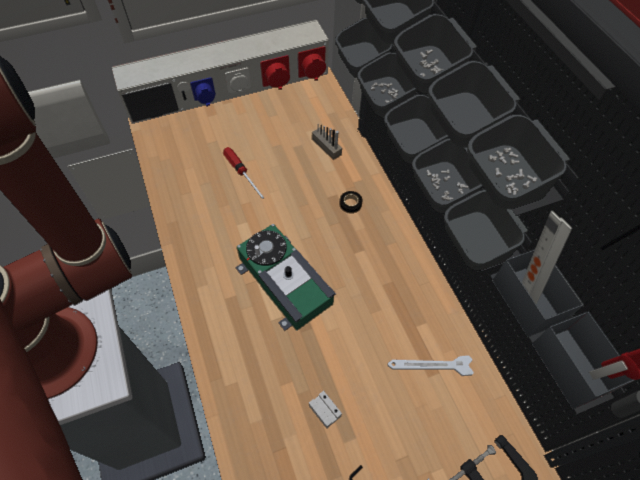

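View pics/side0.png

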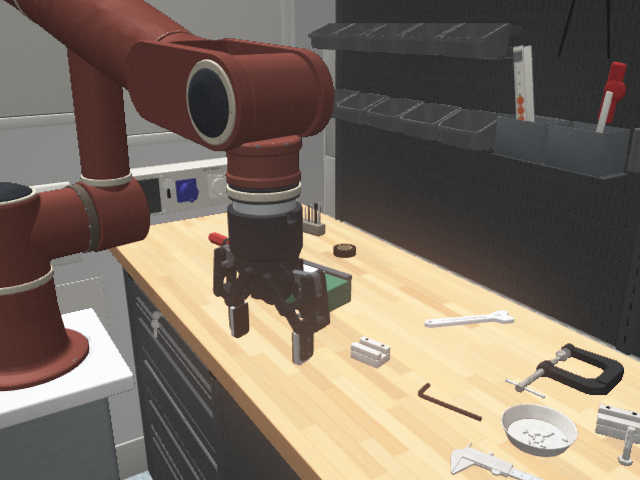

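The scene view shows the box, with the dial at about (265,247), the post at (289,272), and the driver, tape and block well clear of it. I'll zoom in next.

```bash
cat >h.py <<'E'
from station import ctrl
import cv2,numpy as np
from scipy.spatial.transform import Rotation as Rn
def fx(n):
    return 240/np.tan(np.radians(ctrl.camera_params(n)["fov_y"])/2)
def ray(n,u,v,z,T=None):
    p=ctrl.camera_params(n);f=fx(n);d=np.array([(u-p["cx"])/f,(v-p["cy"])/f,1])
    if n=="wrist":
        H=T@p["hand_eye"];o=H[:3,3];w=H[:3,:3]@d
    else: o=-p["R"].T@p["t"];w=p["R"].T@d
    return o+w*(z-o[2])/w[2]
def proj(n,X,T=None):
    p=ctrl.camera_params(n);f=fx(n);X=np.asarray(X,float)
    if n=="wrist":
        H=np.linalg.inv(T@p["hand_eye"]);c=H[:3,:3]@X+H[:3,3]
    else:c=p["R"]@X+p["t"]
    return np.array([p["cx"]+f*c[0]/c[2],p["cy"]+f*c[1]/c[2]])
def tcp():
    o=ctrl.get_obs();T=np.eye(4);T[:3,:3]=Rn.from_rotvec(o["tool_rot"]).as_matrix();T[:3,3]=o["tool_pos"];return T
def pr():
    o=ctrl.get_obs();T=tcp();print("t",round(float(o["t"]),2),"pos",np.round(o["tool_pos"],4),"x",np.round(T[:3,0],3),"y",np.round(T[:3,1],3),"z",np.round(T[:3,2],3),"F",np.round(o["contact_force"],1),"op",round(float(o["opening"]),4))
E
python3 - <<'E'
from h import *
pr()
im=cv2.imread("pics/scene0.png")
c=im[215:340,225:345];cv2.imwrite("pics/z0.png",cv2.resize(c,None,fx=4.8,fy=4.8,interpolation=cv2.INTER_CUBIC)[:600])
d=np.load("scene0.npy")
print(d[247,265],ray("scene",265,247,.067), ray("scene",289,268,.09))
E
```

```text
t 0.1 pos [ 0.2034 -0.5903  0.1924] x [-0.     0.002 -1.   ] y [ 0.326 -0.945 -0.002] z [-0.945 -0.326 -0.   ] F [-0.4  0.5  0. ] op 0.0851
1.2005296 [0.52743455 0.0492403  0.067     ] [ 0.55847604 -0.03537008  0.09      ]
```

View pics/z0.png

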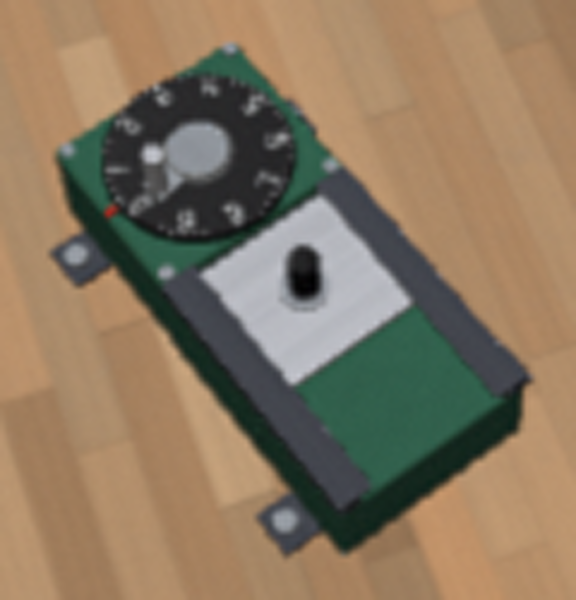

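```bash
python3 - <<'E'
from h import *
g=lambda x,y,z:ray("scene",225+x/4.8-.5+.1,215+y/4.8-.4,z)
A=g(200,158,.067);P=g(303,253,.09);K=g(152,153,.101);I=g(110,211,.064)
print(A,P,K,I)
v=P-A;yaw=np.arctan2(v[1],v[0])+np.pi/2
print("AP",np.hypot(*v[:2]),"yaw",np.degrees(yaw),"AK",np.hypot(*(K-A)[:2]),"AI",np.hypot(*(I-A)[:2]))
f=lambda w:np.degrees(np.arctan2(w[1],w[0])-yaw-np.pi)
print("peg ang",f(K-A)+0,"idx",f(I-A))
# box corners check
for c in[(58,152),(230,45),(528,377),(345,505)]:print(g(*c,.062 if c[0]<240 else .064))
# move
T=tcp();print("shift for TCP at A-> z .22:",T[:3,:3].T@(np.array([A[0],A[1],.25])-T[:3,3]))
E
```

```text
[0.52979358 0.04684482 0.067     ] [ 0.55637061 -0.03269277  0.09      ] [0.50535627 0.03780103 0.101     ] [0.47991365 0.03557354 0.064     ]
AP 0.08386039828400302 yaw 18.476761926083277 AK 0.026057087652328722 AI 0.05113754941070591
peg ang -358.1681851534934 idx -365.74359481539545
[0.46577149 0.0776883  0.062     ]
[0.56529438 0.10765658 0.062     ]
[ 0.63698231 -0.11847103  0.064     ]
[ 0.5350582  -0.14827264  0.064     ]
shift for TCP at A-> z .22: [-0.0565926  -0.49617941 -0.51611077]
```

```bash
python3 -m handwheel '[1,-0.05,-0.496,-0.516,0,0,0, 1,-0.05,-0.496,-0.516,0,0,0, 1,-0.05,-0.496,-0.516,0,0,0, 1,-0.05,-0.496,-0.516,0,0,0, 1,-0.05,-0.496,-0.516,0,0,0, 1,-0.05,-0.496,-0.516,0,0,0, 1,-0.05,-0.496,-0.516,0,0,0, 1,-0.05,-0.496,-0.516,0,0,0, 1,-0.05,-0.496,-0.516,0,0,0, 1,-0.05,-0.496,-0.516,0,0,0, 1,-0.05,-0.496,-0.516,0,0,0, 1,-0.05,-0.496,-0.516,0,0,0]'; python3 - <<'E'
from h import *
pr();T=tcp();print(T[:3,:3].T@(np.array([.53,.047,.25])-T[:3,3]))
E
```

```text
t: 1.1
tool_pos: [0.4312, -0.1449, 0.2282]
tool_rot: [2.042, 0.342, -2.042]
contact_force: [0.8, -0.9, -0.0]
opening: 0.0853
t 1.1 pos [ 0.4312 -0.1449  0.2282] x [ 0. -0. -1.] y [ 0.326 -0.946  0.   ] z [-0.946 -0.326 -0.   ] F [ 0.8 -0.9 -0. ] op 0.0853
[-0.02179204 -0.14926452 -0.15587121]
```

```bash
python3 -m handwheel '[1,-0.02,-0.14,-0.156,0,0,0, 1,-0.02,-0.14,-0.156,0,0,0, 1,-0.02,-0.14,-0.156,0,0,0, 1,-0.02,-0.14,-0.156,0,0,0, 1,-0.02,-0.14,-0.156,0,0,0, 1,-0.02,-0.14,-0.156,0,0,0, 0.4,-0.02,-0.14,-0.156,0,0,0,0.4,-0.02,-0.14,-0.156,0,0,0, 0.4,-0.02,-0.14,-0.156,0,0,0]' 20; python3 - <<'E'
from h import *
pr();T=tcp();np.save("Tw1.npy",T)
im,d=ctrl.get_image("wrist");cv2.imwrite("pics/w1.png",im);np.save("w1.npy",d)
E
```

```text
t: 1.85
tool_pos: [0.5323, 0.0353, 0.2478]
tool_rot: [2.041, 0.341, -2.043]
contact_force: [-0.2, -0.6, -0.9]
opening: 0.0514
t 1.85 pos [0.5323 0.0353 0.2478] x [-0.001 -0.    -1.   ] y [ 0.325 -0.946 -0.   ] z [-0.946 -0.325  0.001] F [-0.2 -0.6 -0.9] op 0.0514
```

View pics/w1.png

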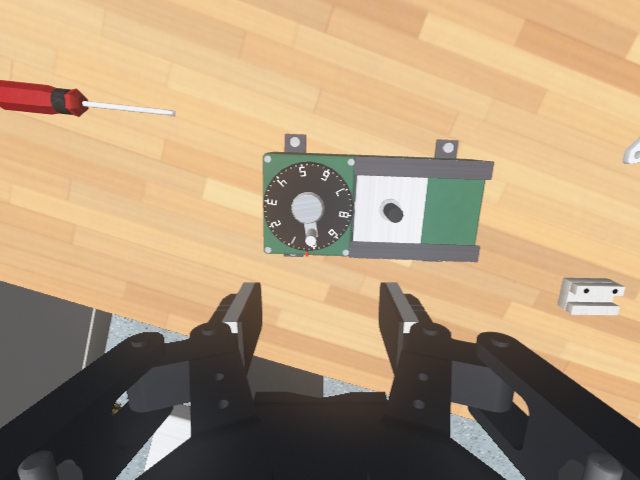

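The wrist view shows the dial centre at about (308,207), the peg top at (311,241), the index at (307,255) and the post at (393,210). I'll zoom in to measure.

```bash
python3 - <<'E'
from h import *
im=cv2.imread("pics/w1.png")
c=im[150:270,255:415];cv2.imwrite("pics/z1.png",cv2.resize(c,None,fx=5,fy=5,interpolation=cv2.INTER_CUBIC))
# plate ellipse
g=cv2.cvtColor(im,cv2.COLOR_BGR2HSV)
hsv=g
m=((hsv[...,1]>80)&(hsv[...,0]>50)&(hsv[...,0]<85)).astype(np.uint8)
ys,xs=np.nonzero(m[140:270,250:500]);print("green bbox",xs.min()+250,xs.max()+250,ys.min()+140,ys.max()+140)
E
```

```text
green bbox 333 482 173 249
```

View pics/z1.png

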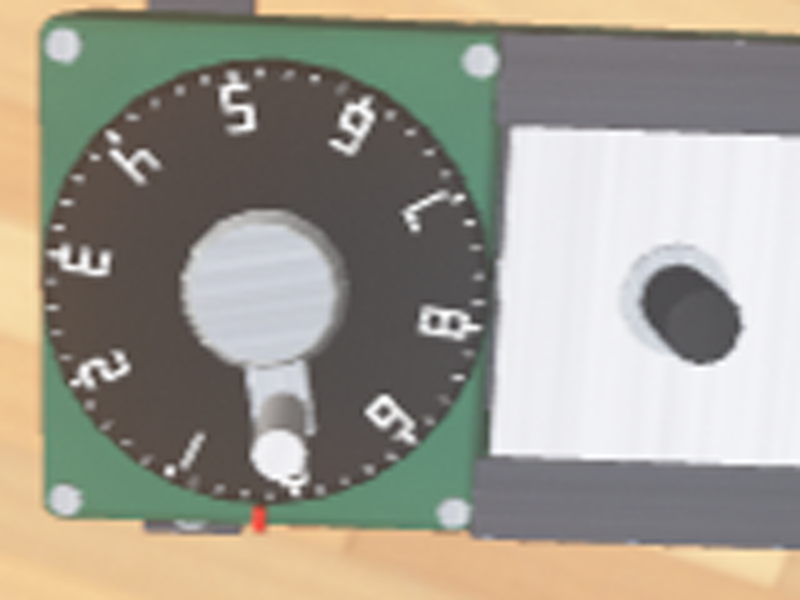

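```bash
python3 - <<'E'
from h import *
T=np.load("Tw1.npy")
g=lambda x,y,z:ray("wrist",255+x/5-.4,150+y/5-.4,z,T)
cx,cy=(46+492)/2,(60+502)/2
A=g(cx,cy,.067);H=g(260,287,.072);P=g(705,328,.09);K=g(279,455,.101);I=g(260,519,.0625)
print("A",A,"hub",H,"P",P,"K",K,"I",I)
print("plate diam",np.linalg.norm(g(46,281,.067)-g(492,281,.067)),np.linalg.norm(g(269,60,.067)-g(269,502,.067)))
rail=[g(500,62,.064)-g(500,62,.064)]
c1=np.array([g(510,127,.06),g(797,137,.06),g(492,455,.06),g(797,465,.06)])
e=c1[1]-c1[0],c1[3]-c1[2]
for v in e:print("edge yaw",np.degrees(np.arctan2(v[1],v[0]))+90)
S=[g(62,45,.064),g(480,62,.064),g(65,500,.064),g(453,514,.064)]
for a,b in((0,1),(2,3)):
  v=S[b]-S[a];print("screw yaw",np.degrees(np.arctan2(v[1],v[0]))+90,np.linalg.norm(v))
for a,b in((2,0),(3,1)):
  v=S[b]-S[a];print("screw yaw x",np.degrees(np.arctan2(v[1],v[0])),np.linalg.norm(v))
print("screw centre",np.mean(S,0))
v=P-A;print("AP",np.hypot(*v[:2]),np.degrees(np.arctan2(v[1],v[0]))+90)
f=lambda w:np.degrees(np.arctan2(w[1],w[0]))%360-180
ticks={0:(295,492),1:(170,470),2:(75,383),3:(50,258),4:(110,134),5:(233,77),6:(372,100),7:(460,197),8:(476,328),9:(410,440)}
Q=np.array([g(*t,.067) for t in ticks.values()]);
print("tick centre",Q.mean(0),"r",np.hypot(*(Q-Q.mean(0))[:,:2].T)*1e3)
A2=Q.mean(0)
a=[(f(q-A2)+36*n+180)%360-180 for n,q in zip(ticks,Q)]
print("dial world ang",np.round(a,1),np.mean(a))
print("idx",f(I-A2),"peg",f(K-A2),np.hypot(*(K-A2)[:2]),"AI",np.hypot(*(I-A2)[:2]))
E
```

```text
A [0.53289484 0.04781494 0.067     ] hub [0.53197988 0.04930953 0.072     ] P [ 0.55618382 -0.03670484  0.09      ] K [0.50680152 0.03585416 0.101     ] I [0.48076807 0.03273242 0.0625    ]
plate diam 0.09415317740094913 0.09444215569776154
edge yaw 16.957054466143987
edge yaw 16.990199091568684
screw yaw 16.647949621809772 0.08596839646676505
screw yaw 16.77647722779635 0.08563199893357587
screw yaw x 16.96730443790754 0.09784472794561215
screw yaw x 16.770431597601473 0.09765133909499657
screw centre [0.5305968  0.04805498 0.064     ]
AP 0.08766966305658724 15.405261724566543
tick centre [0.53052783 0.04789849 0.067     ] r [44.76373293 44.63470822 45.55885113 45.73788049 45.66862473 44.82854394
 45.61925346 45.39954512 45.45876213 45.00260975]
dial world ang [26.8 26.8 26.8 28.  26.9 26.8 25.6 26.9 26.9 26.6] 26.807602389837903
idx 16.950481842147724 peg 26.914011656903313 0.026608336500837892 AI 0.05201964239790287
```

```bash
python3 -m handwheel '[0.4,0.03,-0.009,0.024,-4,0,0, 0.4,0.06,-0.009,0.024,-7.9,0,0, 0.4,0.09,-0.009,0.024,-7.9,0,0, 0.4,0.11,-0.009,0.024,-7.9,0,0, 0.4,0.11,-0.009,0.024,-7.9,0,0, 0.4,0.11,-0.009,0.024,-7.9,0,0]'; python3 - <<'E'
from h import *
pr();T=tcp()
im,d=ctrl.get_image("wrist");cv2.imwrite("pics/w2.png",im)
print("q",np.round(ctrl.get_obs()["q"],3))
K=np.array([.5068,.0359,.101]);print("peg in tool",T[:3,:3].T@(K-T[:3,3]),"px",proj("wrist",K,T),"axis px",proj("wrist",[.5305,.0479,.072],T))
E
```

```text
t: 2.4
tool_pos: [0.5061, 0.036, 0.1374]
tool_rot: [1.959, 0.468, -1.964]
contact_force: [-0.1, 0.2, 0.6]
opening: 0.0345
t 2.4 pos [0.5061 0.036  0.1374] x [-0.003  0.    -1.   ] y [ 0.451 -0.893 -0.001] z [-0.893 -0.451  0.002] F [-0.1  0.2  0.6] op 0.0345
q [-0.075 -0.191  1.936 -0.     1.396  1.027]
peg in tool [ 0.03642573  0.00041522 -0.00069143] px [319.17668852 250.11086597] axis px [319.29294052 202.55643321]
```

View pics/w2.png

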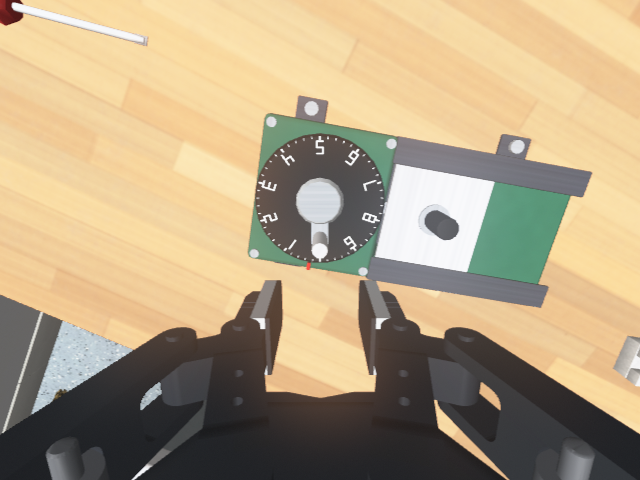

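The peg shows at (319,250), as predicted, and sits centred between the jaws. I'll go down and grip it.

```bash
python3 -m handwheel '[0.4,0.02,0,0,0,0,0, 0.4,0.04,0,0,0,0,0, 0.4,0.058,0,0,0,0,0, 0.4,0.058,0,0,0,0,0, 0,0.058,0,0,0,0,0, 0,0.058,0,0,0,0,0, 0,0.058,0,0,0,0,0, 0,0.058,0,0,0,0,0, 0,0.058,0,0,0,0,0, 0,0.058,0,0,0,0,0]' 30; python3 - <<'E'
from h import *
pr();im,d=ctrl.get_image("wrist");cv2.imwrite("pics/w3.png",im)
T=tcp();A=np.array([.5305,.0479]);v=T[:2,3]-A;print(np.hypot(*v),np.degrees(np.arctan2(v[1],v[0]))+180-16.9)
E
```

```text
t: 3.28
tool_pos: [0.5077, 0.0369, 0.0811]
tool_rot: [1.961, 0.469, -1.958]
contact_force: [-0.3, -0.9, -0.8]
opening: 0.0
t 3.28 pos [0.5077 0.0369 0.0811] x [ 0.001 -0.    -1.   ] y [ 0.453 -0.892  0.001] z [-0.892 -0.453 -0.001] F [-0.3 -0.9 -0.8] op 0.0
0.025441457745164073 8.660680407674683
```

View pics/w3.png

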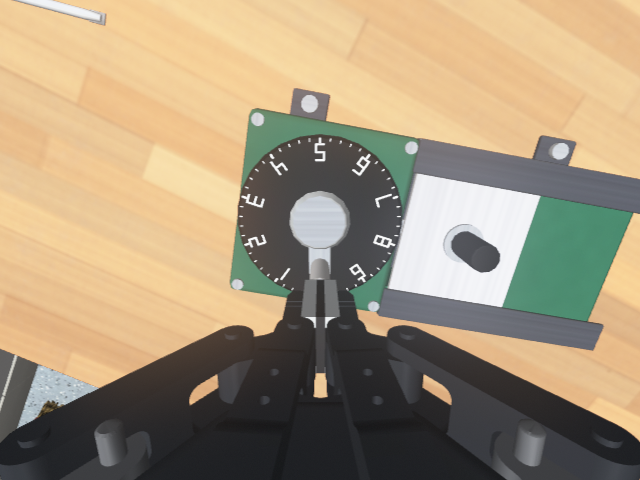

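```bash
python3 - <<'E'
from h import *
T=tcp()
for X in([.5068,.0359,.101],[.5068,.0359,.067],[.5305,.0479,.072]):print(proj("wrist",X,T))
print("tcp",proj("wrist",T[:3,3],T),"grasp",proj("wrist",T[:3,3]-.019*T[:3,0],T))
im=cv2.imread("pics/w3.png");cv2.imwrite("pics/z3.png",cv2.resize(im[200:350,230:410],None,fx=4,fy=4,interpolation=cv2.INTER_CUBIC))
im,d=ctrl.get_image("scene");cv2.imwrite("pics/s3.png",cv2.resize(im[190:320,200:340],None,fx=4.5,fy=4.5,interpolation=cv2.INTER_CUBIC))
im,d=ctrl.get_image("wrist");print(d[262:400:8,319]);print(ctrl.get_obs()["opening"])
E
```

```text
[319.12969995 287.25032215]
[319.30480964 264.34044371]
[319.28998444 222.50592147]
tcp [318.20469384 270.83018516] grasp [317.97421052 284.2867834 ]
[0.19478886 0.18227986 0.17185429 0.14158343 0.13389394 0.12729865
 0.12111341 0.11688214 0.11709949 0.11732346 0.11916906 0.12049165
 0.12170675 0.12244491 0.30385637 0.3061987  0.30781776 0.08038338]
9.98784474040173e-05
```

View pics/z3.png

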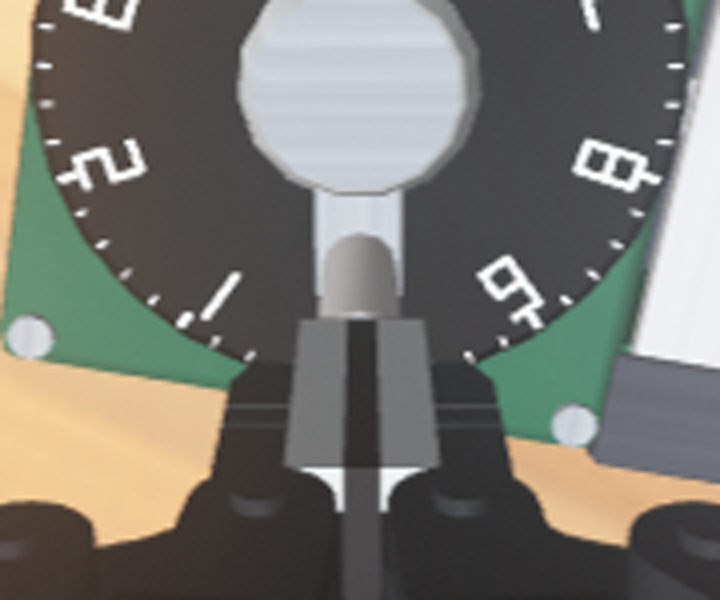

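View pics/s3.png

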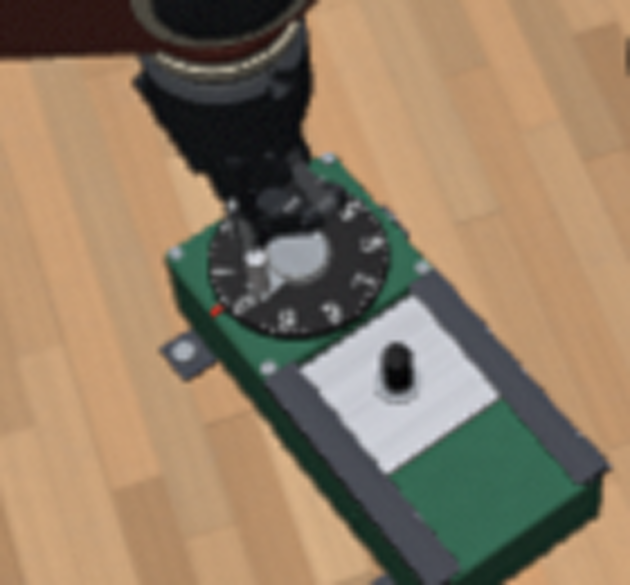

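```bash
python3 - <<'E'
from h import *
T=tcp()
o=ctrl.get_obs();print(o["tool_pos"],o["opening"],o["q"])
f=lambda n,X:proj(n,X)
for nm,X in(("tcp",T[:3,3]),("grasp",T[:3,3]-.019*T[:3,0]),("peg",[.5068,.0359,.101])):
    print(nm,(f("scene",X)-[200,190])*4.5,f("side",X))
im,d=ctrl.get_image("side");cv2.imwrite("pics/sd3.png",cv2.resize(im[180:340,200:400],None,fx=3.7,fy=3.7,interpolation=cv2.INTER_CUBIC))
E
```

```text
[0.50730324 0.03693678 0.08050496] 9.98784474040173e-05 [-7.37158863e-02 -1.30323481e-01  1.98551385e+00 -3.55645030e-06
  1.28618930e+00  1.02735532e+00]
tcp [260.78048608 274.43543968] [264.86259912 257.75587259]
grasp [257.62207997 255.83569916] [264.55052839 249.84240603]
peg [257.04812832 256.29887554] [264.53524893 249.39481385]
```

View pics/sd3.png

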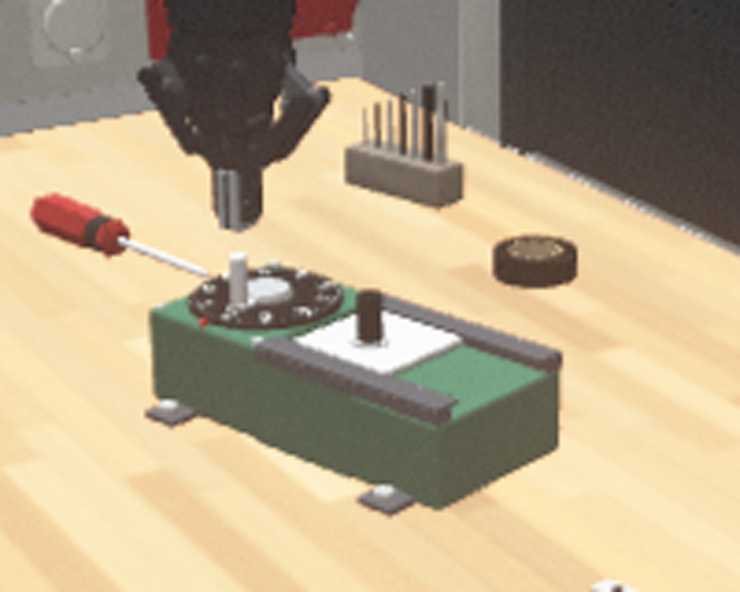

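```bash
python3 - <<'E'
from h import *
T=tcp()
im,d=ctrl.get_image("wrist")
np.set_printoptions(precision=3,suppress=True,linewidth=150)
for c in(308,313,319,326,333):print(c,d[264:330:6,c])
p=ctrl.camera_params("wrist");f=fx("wrist")
def tool(u,v):
    z=d[v,u];c=np.array([(u-p["cx"])/f*z,(v-p["cy"])/f*z,z,1]);return (p["hand_eye"]@c)[:3]
for u,v in((310,283),(332,283),(308,300),(333,300),(306,313),(319,222),(319,225),(280,170)):print((u,v),d[v,u],tool(u,v),(T@np.r_[tool(u,v),1])[:3])
E
```

```text
308 [0.205 0.207 0.208 0.145 0.138 0.134 0.129 0.125 0.119 0.117 0.108]
313 [0.194 0.185 0.177 0.145 0.139 0.134 0.129 0.123 0.12  0.117 0.109]
319 [0.19  0.181 0.173 0.145 0.138 0.134 0.129 0.125 0.12  0.117 0.116]
326 [0.195 0.185 0.176 0.144 0.14  0.133 0.129 0.124 0.12  0.115 0.11 ]
333 [0.205 0.207 0.206 0.145 0.14  0.134 0.129 0.124 0.119 0.114 0.11 ]
(310, 283) 0.14491521 [-0.045 -0.003 -0.012] [0.516 0.045 0.126]
(332, 283) 0.1439072 [-0.046  0.006 -0.012] [0.521 0.037 0.126]
(308, 300) 0.1288774 [-0.062 -0.003 -0.012] [0.516 0.045 0.142]
(333, 300) 0.1291342 [-0.061  0.006 -0.012] [0.52  0.037 0.142]
(306, 313) 0.118198216 [-0.073 -0.004 -0.012] [0.516 0.046 0.153]
(319, 222) 0.19296187 [ 0.009  0.    -0.026] [0.53  0.048 0.072]
(319, 225) 0.19257125 [ 0.008  0.    -0.024] [0.529 0.048 0.073]
(280, 170) 0.1895997 [ 0.013 -0.021 -0.054] [0.546 0.08  0.068]
```

Neither camera agrees with the reported tool position. In the wrist depth the finger ends lie about 40 mm behind the reported TCP. In the side view the shut tips are at about (263,242), above the peg top at (264,249). The hub still measures 72 mm high, so the arm pose is right and the fingers simply end about 40 mm higher than stated. I'll open, go lower in stages and check each one.

```bash
python3 -m handwheel '[0.4,0,0,0,0,0,0, 0.4,0,0,0,0,0,0, 0.4,0,0,0,0,0,0, 0.4,0,0,0,0,0,0, 0.4,0.01,0,0,0,0,0, 0.4,0.02,0,0,0,0,0, 0.4,0.02,0,0,0,0,0]'; python3 - <<'E'
from h import *
pr()
im,d=ctrl.get_image("side");cv2.imwrite("pics/sd4.png",cv2.resize(im[200:320,220:360],None,fx=4.2,fy=4.2,interpolation=cv2.INTER_CUBIC))
im,d=ctrl.get_image("wrist");cv2.imwrite("pics/w4.png",im)
T=tcp();p=ctrl.camera_params("wrist");f=fx("wrist")
v,u=np.mgrid[200:400,200:440];z=d[200:400,200:440]
c=np.stack([(u-p["cx"])/f*z,(v-p["cy"])/f*z,z,np.ones_like(z)],-1)@p["hand_eye"].T
m=(z>0)&(abs(c[...,1])<.035)&(c[...,2]>-.016)&(c[...,2]<.014)&(c[...,0]<-.02)
print("tip tool x max (pads)",np.percentile(c[m][:,0],[90,98,99.5,100]),"peg top z", )
E
```

```text
t: 4.12
tool_pos: [0.505, 0.0371, 0.0572]
tool_rot: [1.956, 0.471, -1.965]
contact_force: [-0.9, 0.2, -0.2]
opening: 0.0342
t 4.12 pos [0.505  0.0371 0.0572] x [-0.005  0.    -1.   ] y [ 0.453 -0.892 -0.003] z [-0.892 -0.453  0.004] F [-0.9  0.2 -0.2] op 0.0342
tip tool x max (pads) [-0.04305493 -0.03125127 -0.02316212 -0.02005559] peg top z
```

View pics/sd4.png

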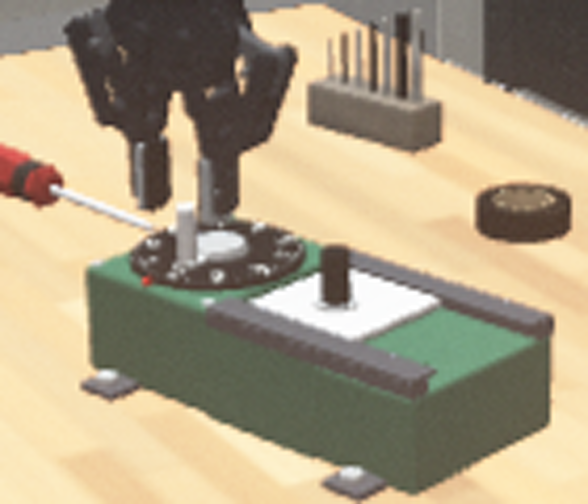

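View pics/w4.png

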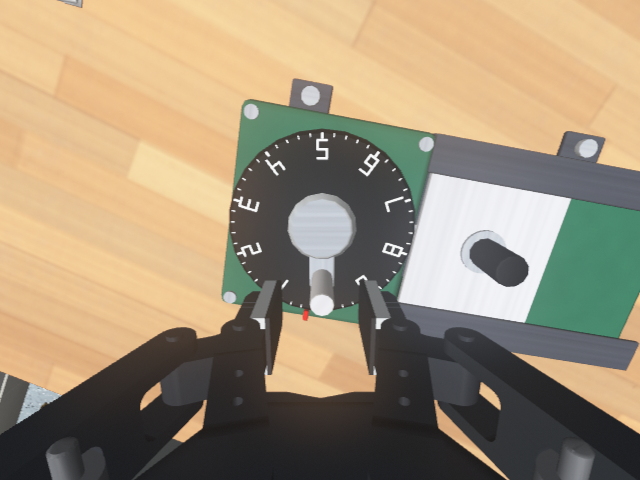

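The peg, at (321,300), now stands between the open pads, whose tips are near the height of its top. I'll go 24 mm lower and close gently.

```bash
python3 -m handwheel '[0.4,0.008,0,0,0,0,0, 0.4,0.016,0,0,0,0,0, 0.4,0.024,0,0,0,0,0, 0.4,0.024,0,0,0,0,0, 0,0.024,0,0,0,0,0, 0,0.024,0,0,0,0,0, 0,0.024,0,0,0,0,0, 0,0.024,0,0,0,0,0, 0,0.024,0,0,0,0,0]' 30; python3 - <<'E'
from h import *
pr()
im,d=ctrl.get_image("side");cv2.imwrite("pics/sd5.png",cv2.resize(im[200:320,220:360],None,fx=4.2,fy=4.2,interpolation=cv2.INTER_CUBIC))
im,d=ctrl.get_image("wrist");cv2.imwrite("pics/w5.png",im)
pr()
E
```

```text
t: 4.97
tool_pos: [0.5072, 0.037, 0.0364]
tool_rot: [1.96, 0.469, -1.96]
contact_force: [0.6, 0.3, -2.5]
opening: 0.01
t 4.97 pos [0.5072 0.037  0.0364] x [ 0.  0. -1.] y [ 0.453 -0.892 -0.   ] z [-0.892 -0.453 -0.   ] F [ 0.6  0.3 -2.5] op 0.01
t 5.07 pos [0.5072 0.037  0.0364] x [ 0.  0. -1.] y [ 0.453 -0.892 -0.   ] z [-0.892 -0.453 -0.   ] F [-0.3  0.5 -1.7] op 0.01
```

View pics/sd5.png

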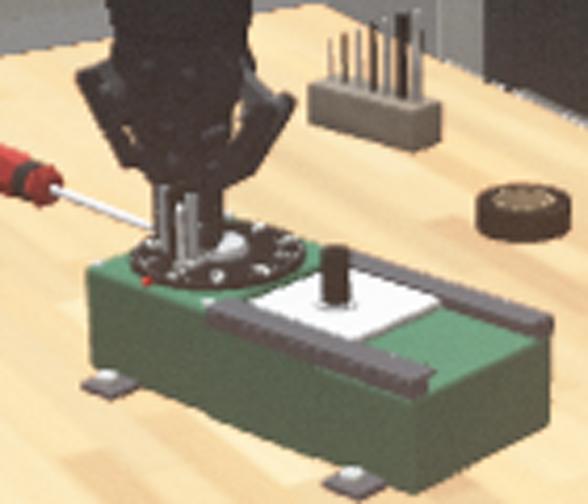

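View pics/w5.png

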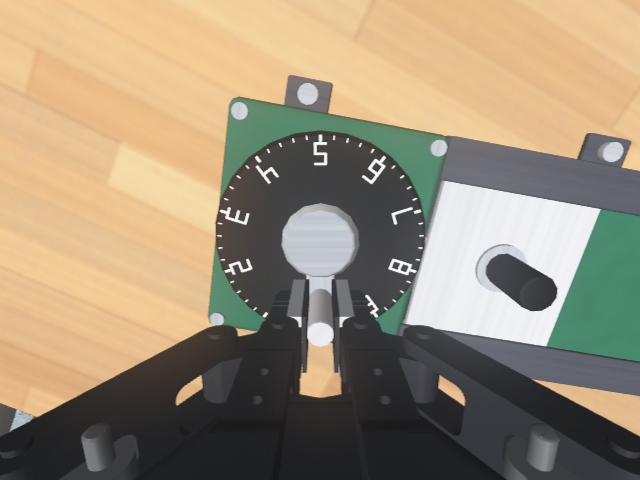

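The peg is gripped (opening 10 mm) and the dial is at about +10°. I'll turn right 46° to 9, following the arc.

```bash
python3 -m handwheel '[0,0,-0.0022,-0.0001,4.6,0,0, 0,0,-0.0043,-0.0004,9.2,0,0, 0,0,-0.0064,-0.0008,13.8,0,0, 0,0,-0.0085,-0.0014,18.4,0,0, 0,0,-0.0106,-0.0022,23,0,0, 0,0,-0.0125,-0.0031,27.6,0,0, 0,0,-0.0144,-0.0042,32.2,0,0, 0,0,-0.0162,-0.0054,36.8,0,0, 0,0,-0.0179,-0.0068,41.4,0,0, 0,0,-0.0194,-0.0082,46,0,0, 0,0,-0.0194,-0.0082,46,0,0]'; python3 - <<'E'
from h import *
pr()
im,d=ctrl.get_image("wrist");cv2.imwrite("pics/w6.png",im)
np.save("Tw6.npy",tcp());T=tcp();print("tool yaw-16.9:",np.degrees(np.arctan2(-T[1,2],-T[0,2]))-16.9);pr()
E
```

```text
t: 5.98
tool_pos: [0.5061, 0.0566, 0.0364]
tool_rot: [-2.042, 0.348, 2.04]
contact_force: [0.3, -5.3, -2.6]
opening: 0.0103
t 5.98 pos [0.5061 0.0566 0.0364] x [ 0.001 -0.003 -1.   ] y [-0.329 -0.944  0.003] z [-0.944  0.329 -0.002] F [ 0.3 -5.3 -2.6] op 0.0103
tool yaw-16.9: -35.97587421114525
t 6.03 pos [0.5061 0.0567 0.0364] x [ 0.001 -0.003 -1.   ] y [-0.327 -0.945  0.002] z [-0.945  0.327 -0.002] F [ 1.1 -5.4 -2.5] op 0.0097
```

View pics/w6.png

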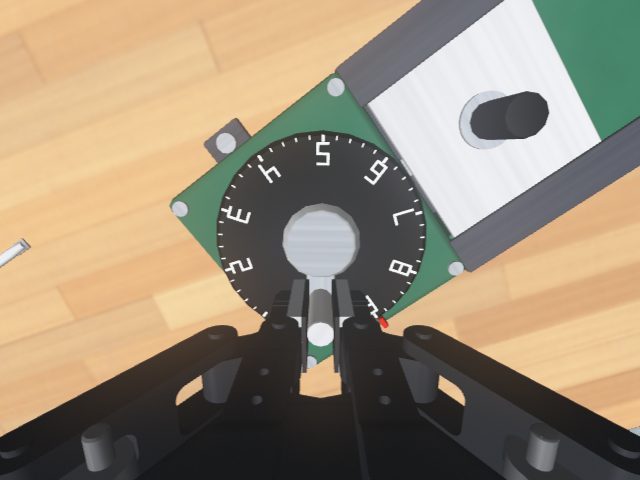

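```bash
python3 - <<'E'
from h import *
im=cv2.imread("pics/w6.png");cv2.imwrite("pics/z6.png",cv2.resize(im[120:350,200:440],None,fx=2.6,fy=2.6,interpolation=cv2.INTER_CUBIC))
im=cv2.imread("pics/w5.png");cv2.imwrite("pics/z5.png",cv2.resize(im[120:350,200:440],None,fx=2.6,fy=2.6,interpolation=cv2.INTER_CUBIC))
E
```

```text
(no output)
```

View pics/z6.png

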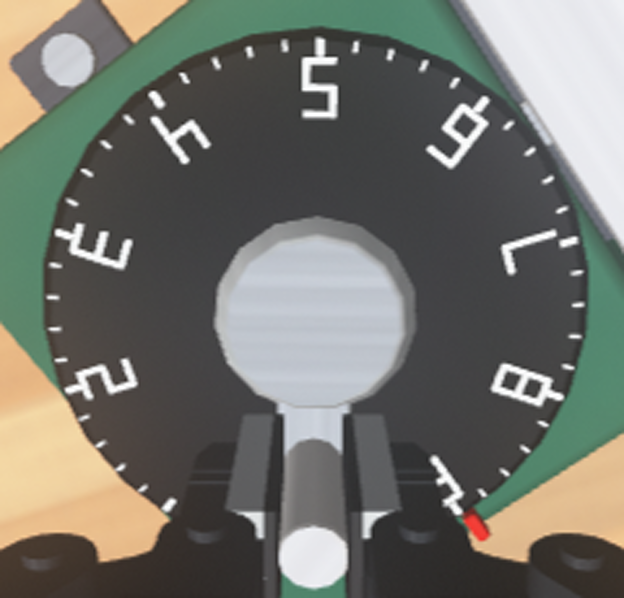

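View pics/z5.png

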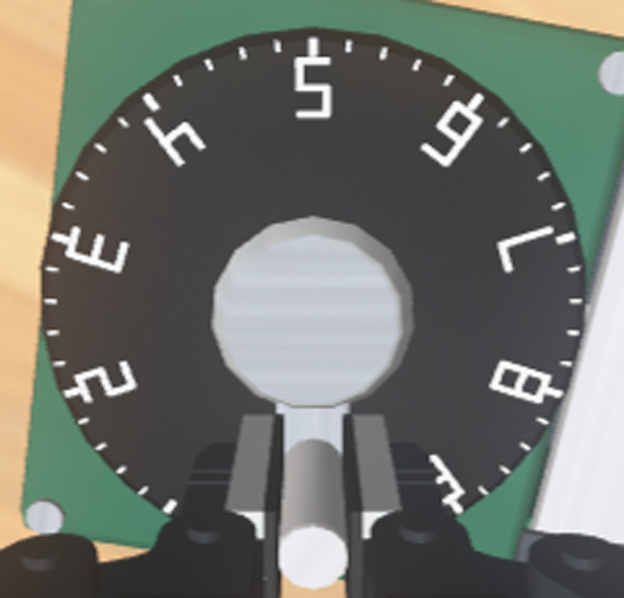

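The numeral 9's tick is in line with the red index at (477,527) in the zoom, to within about 1°. I'll pause here for 1 s.

```bash
python3 -m handwheel '[0,0,0,0,0,0,0, 0,0,0,0,0,0,0, 0,0,0,0,0,0,0, 0,0,0,0,0,0,0, 0,0,0,0,0,0,0, 0,0,0,0,0,0,0, 0,0,0,0,0,0,0, 0,0,0,0,0,0,0, 0,0,0,0,0,0,0, 0,0,0,0,0,0,0, 0,0,0,0,0,0,0, 0,0,0,0,0,0,0]'; python3 -c "
from h import *
pr()"
```

```text
t: 7.03
tool_pos: [0.5061, 0.0567, 0.0364]
tool_rot: [-2.043, 0.345, 2.041]
contact_force: [1.6, -5.7, -3.0]
opening: 0.0097
t 7.03 pos [0.5061 0.0567 0.0364] x [ 0.001 -0.002 -1.   ] y [-0.326 -0.945  0.002] z [-0.945  0.326 -0.001] F [ 1.6 -5.7 -3. ] op 0.0097
```

```bash
python3 -m handwheel '[0,0,0.0028,-0.0002,-6,0,0, 0,0,0.0056,-0.0006,-12,0,0, 0,0,0.0083,-0.0013,-18,0,0, 0,0,0.011,-0.0023,-24,0,0, 0,0,0.0135,-0.0036,-30,0,0, 0,0,0.0159,-0.0052,-36,0,0, 0,0,0.0181,-0.0069,-42,0,0, 0,0,0.0201,-0.0089,-48,0,0, 0,0,0.0218,-0.0111,-54,0,0, 0,0,0.0234,-0.0135,-60,0,0, 0,0,0.0247,-0.016,-66,0,0, 0,0,0.0257,-0.0187,-72,0,0]'; python3 - <<'E'
from h import *
pr()
im,d=ctrl.get_image("wrist");im,d=ctrl.get_image("wrist");cv2.imwrite("pics/w7.png",cv2.resize(im[120:350,200:440],None,fx=2.6,fy=2.6,interpolation=cv2.INTER_CUBIC))
T=tcp();print("tool yaw-16.9:",np.degrees(np.arctan2(-T[1,2],-T[0,2]))-16.9);pr()
E
```

```text
t: 8.03
tool_pos: [0.5142, 0.0286, 0.0364]
tool_rot: [1.664, 0.838, -1.666]
contact_force: [-2.3, 3.3, 1.0]
opening: 0.0102
t 8.03 pos [0.5142 0.0286 0.0364] x [-0.002  0.003 -1.   ] y [ 0.801 -0.598 -0.003] z [-0.598 -0.801 -0.001] F [-2.3  3.3  1. ] op 0.0102
tool yaw-16.9: 36.02881416460538
t 8.13 pos [0.5146 0.0283 0.0364] x [-0.001  0.002 -1.   ] y [ 0.798 -0.603 -0.002] z [-0.603 -0.798 -0.001] F [-2.1  2.5  0.1] op 0.0099
```

View pics/w7.png

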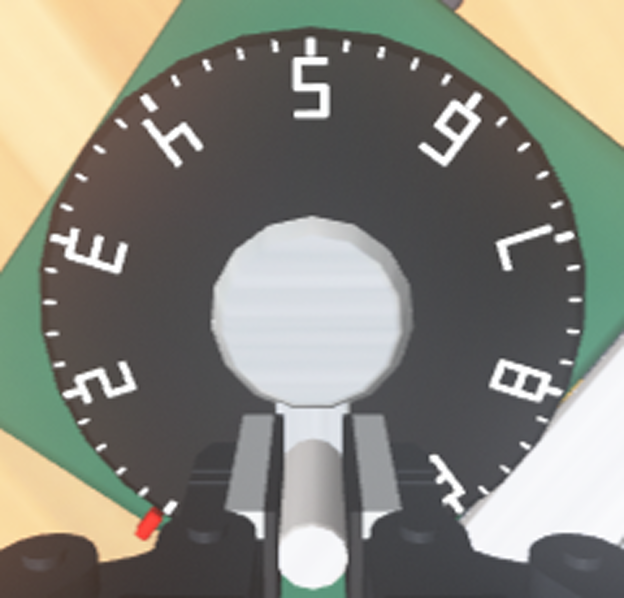

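The 1 tick at (168,507) stands at the index at (148,525), to within about 1°. I'll pause for 1 s.

```bash
python3 -m handwheel '[0,0,0,0,0,0,0, 0,0,0,0,0,0,0, 0,0,0,0,0,0,0, 0,0,0,0,0,0,0, 0,0,0,0,0,0,0, 0,0,0,0,0,0,0, 0,0,0,0,0,0,0, 0,0,0,0,0,0,0, 0,0,0,0,0,0,0, 0,0,0,0,0,0,0, 0,0,0,0,0,0,0, 0,0,0,0,0,0,0]'; python3 -c "
from h import *
pr()"
```

```text
t: 9.13
tool_pos: [0.5147, 0.0282, 0.0364]
tool_rot: [1.669, 0.831, -1.669]
contact_force: [-2.5, 4.8, 0.7]
opening: 0.0097
t 9.13 pos [0.5147 0.0282 0.0364] x [-0.001  0.001 -1.   ] y [ 0.797 -0.604 -0.001] z [-0.604 -0.797 -0.001] F [-2.5  4.8  0.7] op 0.0097
```

```bash
python3 -m handwheel '[0,0,-0.0033,-0.0002,7,0,0, 0,0,-0.0065,-0.0008,14,0,0, 0,0,-0.0097,-0.0018,21,0,0, 0,0,-0.0127,-0.0032,28,0,0, 0,0,-0.0155,-0.0049,35,0,0, 0,0,-0.0181,-0.0069,42,0,0, 0,0,-0.0204,-0.0093,49,0,0, 0,0,-0.0224,-0.0119,56,0,0, 0,0,-0.0241,-0.0147,63,0,0, 0,0,-0.0254,-0.0178,70,0,0, 0,0,-0.0263,-0.0209,77,0,0, 0,0,-0.0269,-0.0242,84,0,0]'; cat >>h.py <<'E'
def st():
    o=ctrl.get_obs();T=tcp();F=T[:3,:3].T@np.array(o["contact_force"]);
    print("t %.2f yawrel %.2f F tool xyz %s Mz %.2f pos %s q6 %.2f op %.4f"%(o["t"],np.degrees(np.arctan2(-T[1,2],-T[0,2]))-16.9,np.round(F,1),o["wrist_torque"][2],np.round(o["tool_pos"],4),o["q"][5],o["opening"]))
E
python3 -m handwheel '[0,0,0,0,0,0,0, 0,0,0,0,0,0,0]'>/dev/null; python3 -c "
from h import *
st()"
```

```text
t: 10.13
tool_pos: [0.5082, 0.061, 0.0364]
tool_rot: [-1.914, 0.544, 1.911]
contact_force: [-1.5, -6.2, 0.3]
opening: 0.0098
t 10.30 yawrel -47.93 F tool xyz [ 0.8  4.  -3.1] Mz -0.12 pos [0.5086 0.0615 0.0364] q6 2.09 op 0.0097
```

The drag reads about 4 N tangential at -48°. From here I'll feel for the stop in 1° steps with a force check after each one.

```bash
cat >chk.py <<'E'
import sys
from h import *
st();o=ctrl.get_obs();F=tcp()[:3,:3].T@np.array(o["contact_force"])
if abs(F[1])>7.5 : print("STOP");sys.exit(1)
E
H="python3 -m handwheel"
$H '[0,0,-0.00047,0,1,0,0, 0,0,-0.00094,0,2,0,0, 0,0,-0.0014,0,3,0,0, 0,0,-0.0019,-0.0001,4,0,0, 0,0,-0.0023,-0.0001,5,0,0, 0,0,-0.0028,-0.0001,6,0,0, 0,0,-0.0033,-0.0002,7,0,0, 0,0,-0.0033,-0.0002,7,0,0]' >/dev/null; python3 chk.py && 
$H '[0,0,-0.00047,0,1,0,0, 0,0,-0.00094,0,2,0,0, 0,0,-0.00094,0,2,0,0]' >/dev/null; python3 chk.py && 
$H '[0,0,-0.00047,0,1,0,0, 0,0,-0.00047,0,1,0,0]' >/dev/null; python3 chk.py && 
$H '[0,0,-0.00047,0,1,0,0, 0,0,-0.00047,0,1,0,0]' >/dev/null; python3 chk.py && 
$H '[0,0,-0.00047,0,1,0,0, 0,0,-0.00047,0,1,0,0]' >/dev/null; python3 chk.py && 
$H '[0,0,-0.00047,0,1,0,0, 0,0,-0.00047,0,1,0,0]' >/dev/null; python3 chk.py
```

```text
t 10.97 yawrel -54.95 F tool xyz [ 0.6  6.4 -2.6] Mz -0.09 pos [0.5102 0.0638 0.0364] q6 2.22 op 0.0097
t 11.22 yawrel -56.94 F tool xyz [ 1.   6.  -3.4] Mz -0.07 pos [0.5107 0.0645 0.0364] q6 2.25 op 0.0097
t 11.38 yawrel -57.94 F tool xyz [ 1.1  6.8 -3.6] Mz -0.08 pos [0.5111 0.0648 0.0364] q6 2.27 op 0.0099
t 11.55 yawrel -58.94 F tool xyz [ 0.9  6.2 -3.8] Mz -0.09 pos [0.5114 0.0651 0.0364] q6 2.29 op 0.0096
t 11.72 yawrel -59.94 F tool xyz [ 0.8  5.9 -3.6] Mz -0.16 pos [0.5117 0.0654 0.0364] q6 2.31 op 0.0100
t 11.88 yawrel -60.94 F tool xyz [ 0.4  5.9 -3.7] Mz -0.07 pos [0.512  0.0657 0.0364] q6 2.33 op 0.0100
```

```bash
sed -i 's/7.5/9/' chk.py
H="python3 -m handwheel"
$H '[0,0,-0.00047,0,1,0,0, 0,0,-0.00047,0,1,0,0]' >/dev/null; python3 chk.py && 
$H '[0,0,-0.00047,0,1,0,0, 0,0,-0.00047,0,1,0,0]' >/dev/null; python3 chk.py && 
$H '[0,0,-0.00047,0,1,0,0, 0,0,-0.00047,0,1,0,0]' >/dev/null; python3 chk.py && 
$H '[0,0,-0.00047,0,1,0,0, 0,0,-0.00047,0,1,0,0]' >/dev/null; python3 chk.py && 
$H '[0,0,-0.00047,0,1,0,0, 0,0,-0.00047,0,1,0,0]' >/dev/null; python3 chk.py && 
$H '[0,0,-0.00047,0,1,0,0, 0,0,-0.00047,0,1,0,0]' >/dev/null; python3 chk.py && 
$H '[0,0,-0.00047,0,1,0,0, 0,0,-0.00047,0,1,0,0]' >/dev/null; python3 chk.py && 
$H '[0,0,-0.00047,0,1,0,0, 0,0,-0.00047,0,1,0,0]' >/dev/null; python3 chk.py && 
$H '[0,0,-0.00047,0,1,0,0, 0,0,-0.00047,0,1,0,0]' >/dev/null; python3 chk.py && 
$H '[0,0,-0.00047,0,1,0,0, 0,0,-0.00047,0,1,0,0]' >/dev/null; python3 chk.py
```

```text
t 12.05 yawrel -61.94 F tool xyz [-0.1  6.3 -3.9] Mz -0.03 pos [0.5123 0.066  0.0364] q6 2.35 op 0.0096
t 12.22 yawrel -62.95 F tool xyz [ 1.6  6.1 -4.8] Mz -0.09 pos [0.5126 0.0663 0.0363] q6 2.36 op 0.0098
t 12.38 yawrel -63.94 F tool xyz [ 0.9  6.9 -3.8] Mz -0.13 pos [0.5129 0.0666 0.0364] q6 2.38 op 0.0099
t 12.55 yawrel -64.94 F tool xyz [ 0.3  7.2 -3.9] Mz -0.14 pos [0.5133 0.0669 0.0364] q6 2.40 op 0.0101
t 12.72 yawrel -65.94 F tool xyz [-0.   6.4 -4.7] Mz -0.08 pos [0.5136 0.0672 0.0364] q6 2.42 op 0.0099
t 12.88 yawrel -66.94 F tool xyz [-0.2  6.5 -5.1] Mz -0.08 pos [0.5139 0.0675 0.0364] q6 2.44 op 0.0098
t 13.05 yawrel -67.94 F tool xyz [-0.4  6.3 -6.4] Mz -0.10 pos [0.5143 0.0677 0.0364] q6 2.45 op 0.0099
t 13.22 yawrel -68.93 F tool xyz [-1.6  7.9 -5.4] Mz -0.07 pos [0.5144 0.0679 0.0364] q6 2.47 op 0.0098
t 13.38 yawrel -69.92 F tool xyz [-1.7  8.7 -5.6] Mz -0.05 pos [0.5144 0.0679 0.0363] q6 2.49 op 0.0098
t 13.55 yawrel -70.90 F tool xyz [-2.5 11.  -4.7] Mz 0.06 pos [0.5145 0.0679 0.0364] q6 2.51 op 0.0099
STOP
```

The TCP has stalled at (0.5144, 0.0679) for three steps while the force climbed from 6 to 11 N, so this is the stop (about -1.2 rad). I'll check the picture, then release.

```bash
python3 - <<'E'
from h import *
im,d=ctrl.get_image("wrist");cv2.imwrite("pics/w8.png",im);st()
E
```

```text
t 13.60 yawrel -70.88 F tool xyz [-1.6 10.8 -5.8] Mz 0.04 pos [0.5145 0.0679 0.0363] q6 2.51 op 0.0101
```

View pics/w8.png

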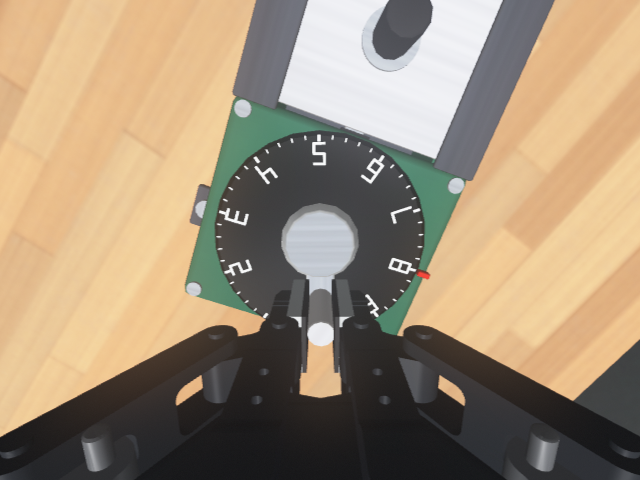

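```bash
python3 -m handwheel '[0,0,-0.0005,0,0,0,0, 0,0,-0.0005,0,0,0,0, 0,0,-0.0005,0,0,0,0]' >/dev/null; python3 -c "
from h import *
st()"
```

```text
t 13.85 yawrel -70.87 F tool xyz [-3.4 11.9 -5.2] Mz 0.12 pos [0.5144 0.0679 0.0363] q6 2.51 op 0.0096
```

```bash
python3 -m handwheel '[0,0,0.001,0,0,0,0, 0.35,0,0.001,0,0,0,0, 0.35,0,0.001,0,0,0,0, 0.35,0,0.001,0,0,0,0, 0.35,0,0.001,0,0,0,0, 0.35,-0.02,0.001,0,0,0,0, 0.35,-0.045,0.001,0,0,0,0, 0.35,-0.07,0.001,0,0,0,0, 0.35,-0.1,0.001,0,0,0,0, 0.35,-0.1,0.001,0,0,0,0]'; python3 - <<'E'
from h import *
st();T=tcp();np.save("Tw9.npy",T);im,d=ctrl.get_image("wrist");cv2.imwrite("pics/w9.png",im)
# target for post
P=np.array([.5305,.0479])+.088*np.array([np.sin(np.radians(16.9)),-np.cos(np.radians(16.9))]);print(P,"post px",proj("wrist",[*P,.09],T),"peg?",T[:3,:3].T@(np.r_[P,.1]-T[:3,3]))
E
```

```text
t: 14.68
tool_pos: [0.5195, 0.0711, 0.1438]
tool_rot: [-1.663, 0.838, 1.643]
contact_force: [0.8, -0.4, 0.5]
opening: 0.03
t 14.68 yawrel -70.94 F tool xyz [-0.5 -0.4 -0.8] Mz -0.00 pos [0.5195 0.0711 0.1438] q6 2.51 op 0.0300
[ 0.55608179 -0.0362996 ] post px [375.74337191  77.16972526] peg? [ 0.04422396  0.03384322 -0.10810155]
```

View pics/w9.png

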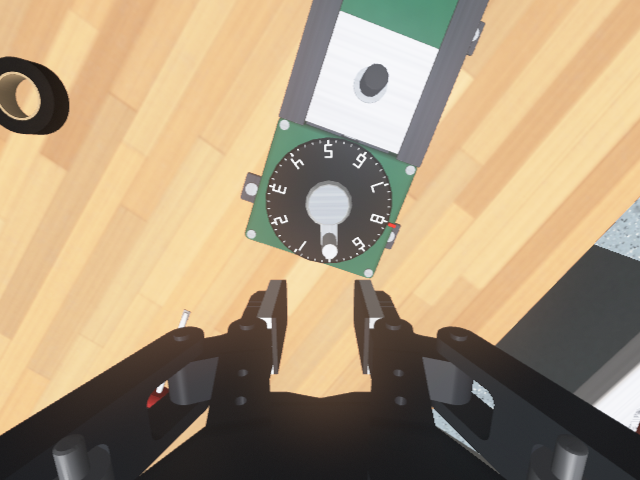

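The dial has stayed put, with 8 just past the index at (393,226), and the post is at (375,77) as predicted. I'll swing the tool back to the box axes above the post.

```bash
python3 -m handwheel '[0.4,0,0.0034,-0.011,-7,0,0, 0.4,0,0.0068,-0.022,-14,0,0, 0.4,0,0.01,-0.033,-21,0,0, 0.4,0,0.0136,-0.044,-28,0,0, 0.4,0,0.017,-0.055,-35,0,0, 0.4,0,0.0204,-0.066,-42,0,0, 0.4,0,0.0238,-0.077,-49,0,0, 0.4,0,0.0272,-0.088,-56,0,0, 0.4,0,0.0306,-0.099,-63,0,0, 0.4,0,0.0338,-0.108,-70,0,0, 0.4,0,0.0338,-0.108,-71,0,0, 0.4,0,0.0338,-0.108,-71,0,0]'; python3 - <<'E'
from h import *
ctrl.get_image("side");st();T=tcp();im,d=ctrl.get_image("wrist");cv2.imwrite("pics/w10.png",im)
P=[.5561,-.0363,.09];print("post px",proj("wrist",P,T),"post in tool",T[:3,:3].T@(P-T[:3,3]));st()
E
```

```text
t: 15.73
tool_pos: [0.5504, -0.0364, 0.1352]
tool_rot: [2.063, 0.305, -2.066]
contact_force: [0.1, 1.1, 0.5]
opening: 0.034
t 15.78 yawrel -0.14 F tool xyz [ 0.2  0.1 -0.1] Mz 0.04 pos [ 0.5504 -0.0361  0.1354] q6 1.08 op 0.0343
post px [321.6267554  239.70084912] post in tool [ 0.04536216  0.00187056 -0.00543719]
t 15.83 yawrel -0.10 F tool xyz [-0.3 -0.9 -0.5] Mz -0.04 pos [ 0.5505 -0.036   0.1356] q6 1.08 op 0.0340
```

View pics/w10.png

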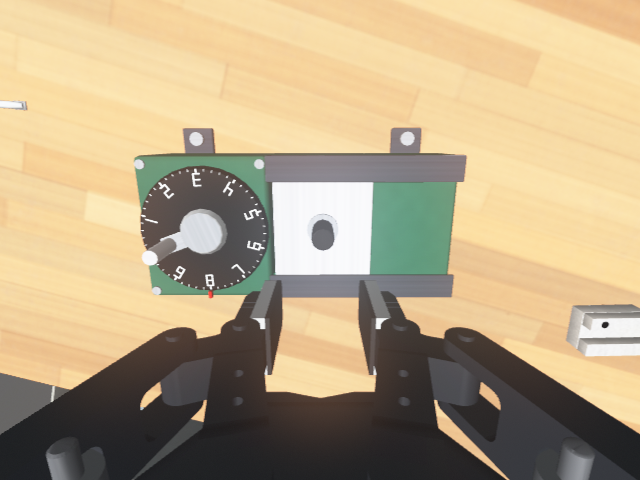

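The post is at (322,242), centred apart from about 2 and 5 mm. I'll go down on it and close.

```bash
python3 -m handwheel '[0.4,0.02,0.002,-0.005,0,0,0, 0.4,0.045,0.002,-0.005,0,0,0, 0.4,0.07,0.002,-0.005,0,0,0, 0.4,0.09,0.002,-0.005,0,0,0, 0.4,0.1,0.002,-0.005,0,0,0, 0.4,0.108,0.002,-0.005,0,0,0, 0.4,0.108,0.002,-0.005,0,0,0, 0.4,0.108,0.002,-0.005,0,0,0]'; python3 - <<'E'
from h import *
st();im,d=ctrl.get_image("side");cv2.imwrite("pics/sd11.png",cv2.resize(im[200:320,220:360],None,fx=4.2,fy=4.2,interpolation=cv2.INTER_CUBIC));st()
E
```

```text
t: 16.5
tool_pos: [0.5568, -0.0369, 0.029]
tool_rot: [2.064, 0.306, -2.062]
contact_force: [-0.9, -0.7, 0.5]
opening: 0.0339
t 16.50 yawrel 0.00 F tool xyz [-0.5  0.4  1.1] Mz -0.01 pos [ 0.5568 -0.0369  0.029 ] q6 1.08 op 0.0339
t 16.55 yawrel 0.00 F tool xyz [ 0.2 -0.4  0.5] Mz 0.00 pos [ 0.5574 -0.0371  0.0297] q6 1.08 op 0.0343
```

View pics/sd11.png

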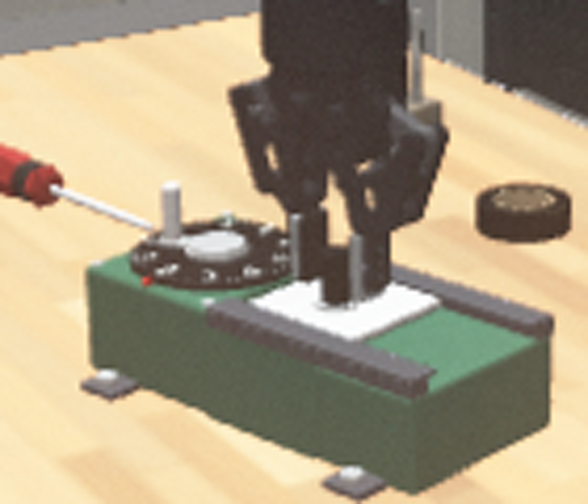

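```bash
python3 -m handwheel '[0,0,0,0,0,0,0, 0,0,0,0,0,0,0, 0,0,0,0,0,0,0, 0,0,0,0,0,0,0, 0,0,0,0,0,0,0]' 30; python3 -c "
from h import *
st()"; python3 -m handwheel '[0,0,0.001,0,0,0,0, 0,0,0.002,0,0,0,0, 0,0,0.003,0,0,0,0, 0,0,0.003,0,0,0,0]'>/dev/null;  python3 -c "
from h import *
st()"; python3 -m handwheel '[0,0,0.001,0,0,0,0, 0,0,0.002,0,0,0,0, 0,0,0.002,0,0,0,0]'>/dev/null;  python3 -c "
from h import *
st()"
```

```text
t: 16.97
tool_pos: [0.5576, -0.0371, 0.0301]
tool_rot: [2.065, 0.306, -2.06]
contact_force: [-0.3, -0.2, 5.7]
opening: 0.0145
t 16.97 yawrel 0.00 F tool xyz [-5.7  0.1  0.4] Mz 0.02 pos [ 0.5576 -0.0371  0.0301] q6 1.08 op 0.0145
t 17.30 yawrel -0.00 F tool xyz [-6.1 -1.8  0.7] Mz 0.00 pos [ 0.5584 -0.0399  0.0301] q6 1.07 op 0.0145
t 17.55 yawrel 0.00 F tool xyz [-5.9 -1.6  1. ] Mz -0.05 pos [ 0.559  -0.0417  0.0301] q6 1.07 op 0.0149
```

The cover moves freely at about 2 N. The finger tips press on it with 6 N, so I'll lift 2 mm and carry on.

```bash
python3 -m handwheel '[0,-0.002,0,0,0,0,0, 0,-0.002,0.001,0,0,0,0, 0,-0.002,0.002,0,0,0,0, 0,-0.002,0.002,0,0,0,0]'>/dev/null;  python3 -c "
from h import *
st()"; python3 -m handwheel '[0,0,0.001,0,0,0,0, 0,0,0.002,0,0,0,0, 0,0,0.003,0,0,0,0, 0,0,0.003,0,0,0,0]'>/dev/null;  python3 -c "
from h import *
st()"
```

```text
t 17.88 yawrel -0.01 F tool xyz [ 2.8 -1.8 -5.4] Mz -0.02 pos [ 0.5593 -0.0429  0.0302] q6 1.06 op 0.0145
t 18.22 yawrel -0.01 F tool xyz [ 2.  -2.1 -4.1] Mz -0.05 pos [ 0.5601 -0.0458  0.0302] q6 1.06 op 0.0149
```

```bash
python3 -m handwheel '[0,0,0.004,0,0,0,0, 0,0,0.008,0,0,0,0, 0,0,0.012,0,0,0,0, 0,0,0.016,0,0,0,0, 0,0,0.02,0,0,0,0, 0,0,0.024,0,0,0,0, 0,0,0.028,0,0,0,0, 0,0,0.032,0,0,0,0, 0,0,0.036,0,0,0,0, 0,0,0.04,0,0,0,0, 0,0,0.044,0,0,0,0, 0,0,0.044,0,0,0,0]'>/dev/null;  python3 -c "
from h import *
st()"; python3 -m handwheel '[0,0,0.002,0,0,0,0, 0,0,0.003,0,0,0,0, 0,0,0.003,0,0,0,0]'>/dev/null;  python3 -c "
from h import *
st()"
```

```text
t 19.22 yawrel -0.02 F tool xyz [ 3.1 -0.7 -4.9] Mz -0.02 pos [ 0.5731 -0.0885  0.0302] q6 0.99 op 0.0148
t 19.47 yawrel -0.01 F tool xyz [ 3.2 -1.5 -5. ] Mz -0.04 pos [ 0.5738 -0.0908  0.0302] q6 0.99 op 0.0146
```

```bash
H="python3 -m handwheel"; C='python3 -c "from h import *;st()"'
$H '[0,0,0.001,0,0,0,0, 0,0,0.001,0,0,0,0]'>/dev/null; eval $C; $H '[0,0,0.001,0,0,0,0, 0,0,0.001,0,0,0,0]'>/dev/null; eval $C; $H '[0,0,0.001,0,0,0,0, 0,0,0.001,0,0,0,0]'>/dev/null; eval $C; $H '[0,0,0.001,0,0,0,0, 0,0,0.001,0,0,0,0]'>/dev/null; eval $C
```

```text
t 19.63 yawrel -0.00 F tool xyz [ 2.5 -2.6 -4.1] Mz -0.02 pos [ 0.574  -0.0916  0.0302] q6 0.99 op 0.0147
t 19.80 yawrel -0.00 F tool xyz [ 2.7 -2.  -4.9] Mz -0.00 pos [ 0.5743 -0.0926  0.0302] q6 0.99 op 0.0143
t 19.97 yawrel -0.00 F tool xyz [ 1.8 -2.2 -4.7] Mz -0.04 pos [ 0.5745 -0.0933  0.0302] q6 0.98 op 0.0146
t 20.13 yawrel -0.01 F tool xyz [ 0.3 -6.9 -5.8] Mz -0.09 pos [ 0.5745 -0.0933  0.0302] q6 0.98 op 0.0146
```

The end stop is felt: the post has stalled and the force rose from 2 to 7 N. I'll release and go up.

```bash
python3 -m handwheel '[0.4,0,0,0,0,0,0, 0.4,0,0,0,0,0,0, 0.4,0,0,0,0,0,0, 0.4,0,0,0,0,0,0, 0.4,-0.01,0,0,0,0,0, 0.4,-0.03,0,0,0,0,0, 0.4,-0.06,0,0,0,0,0, 0.4,-0.1,0,0,0,0,0, 0.4,-0.14,0,0,0,0,0, 0.4,-0.17,0,0.01,0,0,0, 0.4,-0.17,0,0.01,0,0,0, 0.4,-0.17,0,0.01,0,0,0]'; python3 - <<'E'
from h import *
st();T=tcp();im,d=ctrl.get_image("wrist");cv2.imwrite("pics/w12.png",im)
im,d=ctrl.get_image("scene");cv2.imwrite("pics/s12.png",im)
np.save("Tw12.npy",T)
E
```

```text
t: 21.13
tool_pos: [0.566, -0.0991, 0.2047]
tool_rot: [2.068, 0.303, -2.055]
contact_force: [-0.6, 0.1, -0.3]
opening: 0.0343
t 21.13 yawrel -0.02 F tool xyz [ 0.3 -0.3  0.6] Mz -0.03 pos [ 0.566  -0.0991  0.2047] q6 0.97 op 0.0343
```

View pics/w12.png

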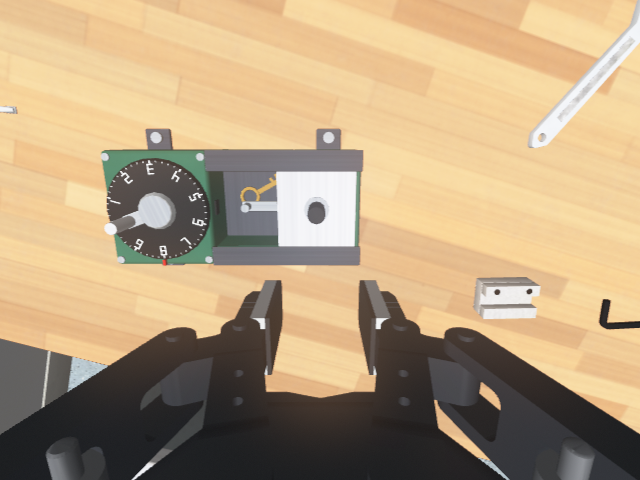

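View pics/s12.png

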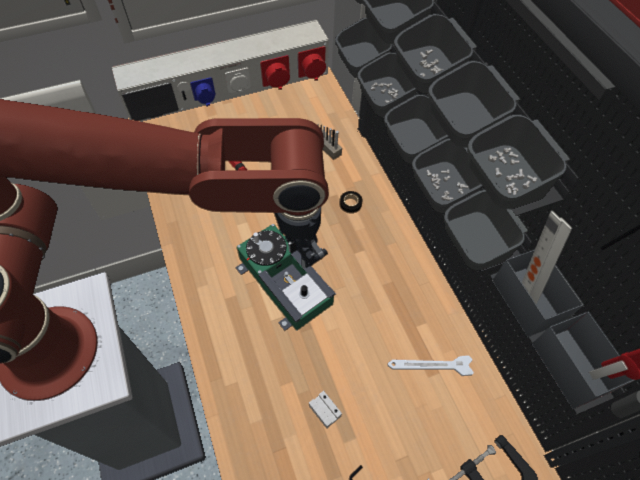

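The cover has slid to (316,209) and the key shows at (258,193). The tape (350,202) and block (325,408) are where they were. I'll check how far the cover is open.

```bash
python3 - <<'E'
from h import *
T=np.load("Tw12.npy")
im=cv2.imread("pics/w12.png");cv2.imwrite("pics/z12.png",cv2.resize(im[140:275,95:375],None,fx=2.8,fy=2.8,interpolation=cv2.INTER_CUBIC))
P=ray("wrist",316.5,213,.09,T);A=ray("wrist",157,209.5,.072,T);print(P,A,np.linalg.norm((P-A)[:2]))
e1,e2=ray("wrist",278,209,.059,T),ray("wrist",356,209,.059,T);print("cover",np.linalg.norm(e1-e2),"end px",proj("wrist",np.array([.5305,.0479,.0])+.168*np.array([.2907,-.9568,0])+[0,0,.05],T))
for s in(0.146,.148):print(proj("wrist",np.array([.5305,.0479,.09])+s*np.array([.2907,-.9568,0]),T))
s0=cv2.imread("pics/scene0.png");s1=cv2.imread("pics/s12.png")
df=cv2.absdiff(s0,s1).max(2)
for n,(a,b,c,d) in dict(driver=(140,205,240,270),tape=(180,215,335,370),block=(385,430,300,350)).items():print(n,(df[a:b,c:d]>50).sum())
E
```

```text
[ 0.57579602 -0.09417288  0.09      ] [0.53326441 0.04575775 0.072     ] 0.1462515664312738
cover 0.07450013231460575 end px [336.05878988 207.34283848]
[312.93003947 215.31607481]
[315.23300604 215.31340538]
driver 1669
tape 0
block 0
```

View pics/z12.png

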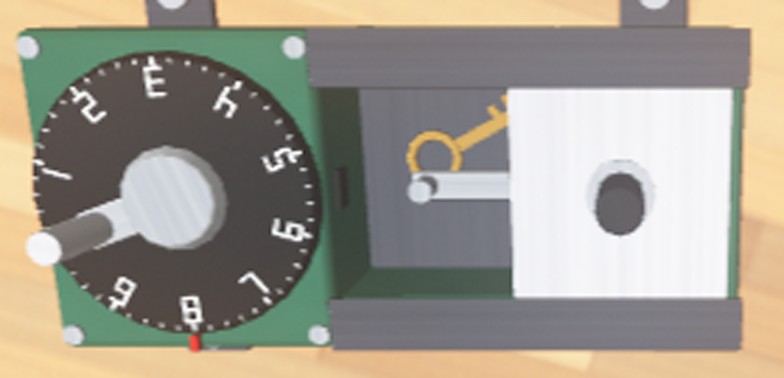

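```bash
python3 - <<'E'
from h import *
st();print(ctrl.finish_job())
E
```

```text
t 21.23 yawrel -0.01 F tool xyz [0.7 1.2 0.3] Mz 0.03 pos [ 0.564  -0.0983  0.2   ] q6 0.97 op 0.0342
the job is handed in; nothing more can be done
None
```

The strongbox is unlocked, the cover is fully open and the key shows in the compartment; I handed the job in at about 21 s.

**Dial:** I gripped the peg and turned right to 9 with a 1 s pause, then left to 1 with a 1 s pause. Each numeral was within about 1° of the index. Turning right again, the dial stalled against its stop at about -70° (-1.2 rad). The peak was about 12 N at the peg, 6 N above the drag I measured and well under the 17 N limit.

**Cover:** I slid the cover by its post until it met its end stop. It ran at about 2 N and read 7 N at the stop. The last picture puts the post 146 to 149 mm from the dial's axis (148 expected when fully open), and the dial had not moved. The gripper was well above everything and touching nothing when I handed in.

**What disagreed or went wrong:**
- **Tool position:** the real fingertips sit about 40 mm behind the reported TCP. My first grip closed on air above the peg. I confirmed the offset in the side view and wrist depth, then worked with it.
- **Post grip:** closing on the post pressed the fingertips down on the cover with about 6 N. I commanded a 2 mm lift, and that changed to a slight upward pull of 2 to 3 N.
- **Things round the box:** the tape and block show no change between the first and last scene pictures. The arm hid the screwdriver in the last picture, so I could not compare it, but the arm never came near it.

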